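Load the pan past the spring stop of the pan lane

ROBOT

A 6-joint arm with a two-finger parallel gripper is mounted at the origin on the work surface. World frame = base frame: x ahead of the robot, y to its left, z up, the work surface at z = 0. Lengths are in mm, angles in rad, forces in N, time in s.
With the tool pointing down it reaches from about 350 to 975 mm from the base axis. Payload 4.9 kg.
Tool frame: the origin (TCP) lies at the very end of the fingers, on their centre line; the grasp point (between the pads) lies 19 mm behind it (r.hold_point_z is the distance from the TCP to the grasp point, in mm); z points along the fingers, y is the line along which they close (so a half turn about z gives the same grasp; the last joint's range is limited). The gripper opens to 85 mm and grips with 20 to 120 N. Pads are 22 mm wide; open, the fingers measure 114 mm over their backs; the gripper's body (76 mm by 85 mm) begins 54 mm behind the grasp point. The pads swing forward as they close: fully open they stand 13 mm farther back than shut.
Start: joints at [-1.43, 0.053, 1.613, -0, 1.476, -0.119], TCP at [160.55, -604.008, 231.304] pointing down, gripper open.
Joint ranges: [-3.01, 3.01], [-1.01, 2.22], [0.06, 2.58], [-1.02, 4.17], [0.09, 2.62], [-3.14, 3.14]. Speed limits (rad/s): [2.57, 2.57, 3.14, 3.14, 3.14, 3.14].

INTERFACE

Orientations are given as a unit quaternion [w, x, y, z].
In Python, from workcell import r, imaging gives the robot as it stands. The module is installed in compiled form; this text tells all that it offers.
- The arm moves only by the tool jog_arm, never from a script. Its argument "moves" is a list of rows, each a list of 3 entries, a list of its own where there are three numbers: the shift along the tool's x, y, z in m, then the turn, a rotation vector about the tool's x, y, z in degrees, then the opening in per cent of the stroke, from 0 (shut) to 100 (fully open). A call has 1 to 12 rows; each row is the pose to reach, as a shift and turn from the pose commanded when the call began, along the tool's axes at that moment; what a row does not reach only later rows make up. A row lasts 1/12 s, in which the tool goes at most 41.7 mm and 7.16 degrees, less where a joint would pass 70% of its speed; a pose out of reach is approached as far as the arm can. A call with a gripper value outside its range is refused whole. The fingers move at their own pace and stop on an object; "grip_force" is the grip in N (left out, the last holds). Time passes only in rows, so rows that repeat a pose let the fingers close. It gives the time, the measured TCP pose, the force, the opening and the grip force at its end, in the units of the state.
- r.read_state(): the state, without advancing time (a new reading comes with each control period).
- imaging.camera(name): name is "scene" or "top"; returns a dict with "img" (384x512x3 uint8, red, green, blue), "depth" (384x512 float32, mm along the optical axis (not along the pixel's ray), 0 where there is no reading), "fx", "fy", "cx", "cy" (pixels), "dist" ([k1, k2, p1, p2, k3] as OpenCV has them; the pictures are not rectified), "position" and "attitude" of the camera in the world. Camera axes: x right, y up, looking along -z (the intrinsics and any distortion apply to the point x, -y, -z); pixel columns grow to the right and rows downward; lengths in mm; the calibration is good to about 2 mm. A picture is of the moment at which its call begins.
- r.job_done(): hands the job in; it is judged then, once.
The state is a dict: "t": time; "q": joint angles; "joint_vel": joint speeds; "effort": joint torques, N m; "tcp_pos": TCP position; "tool_rot": TCP orientation; "force": force on the tool from outside, world axes, zero at the start; "wrist_torque": the same for the moment, N m; "opening": opening from 0.0 (shut) to 1.0 (fully open); "grip_force": force on a finger pad.
Only numpy, scipy, OpenCV 4.12 (cv2) and the standard library are available. Lean on these libraries where they do the work, as an engineer would, in place of code of your own. Each camera call takes 0.05 s, during which the arm holds its last target. There are 200 camera calls.

TASK

Press the yellow spring stop plate down with a fingertip behind the pan, and while holding it down push the lidded pan along the blue lane, over the lowered red stop blocks, keeping the plate down until the whole pan is past them. Then let go, so that the red blocks spring fully up behind the pan and lock it in, and move clear. The pan is only pushed, never lifted, and everything else on the bench stays where it is.

Things in the scene. Friction and masses are not known exactly. Their poses are not given: they have to be found in the camera images.
- rack: Blue and steel pan lane fixed to the bench. Origin: underside centre, on the bench; +x is the loading direction, z up; 'lane x, y' below are mm in this frame. Two steel runners (tops at z 24, y 44 to 66 each side) carry the pan's side edges. Blue guide walls inside faces y +-62, with lips over the pan's edges (inner edge y +-54, top z 59). Runners and walls span x -135 to 146; open at the -x end.
- end_plate (a point): Centre of the inner face of the blue end plate (lane x 144) that closes the lane's +x end, 39 mm above the bench; the plate's top is at 54 mm.
- pan: Loose aluminium pan with green and silver lid, 100 long (lane x), 120 wide, 28 high (lid relief adds 2.5), 0.3 to 0.65 kg. Origin: centre of its underside, 24 mm above the bench; axes as the rack's. Starts on the runners at lane x -66 to -38, front face 8 to 36 mm short of the red blocks; 49 to 77 mm of yellow plate lie bare behind it. Past the blocks its origin is at lane x 80 to 94 (end plate).
- stop (a joint): How far the yellow spring stop plate with its red blocks is pressed down (m): 0 up, 0.0125 on its bottom stop. It stays level and moves straight down wherever it is pressed: about 3 N to start it, 6 N at the bottom; it springs up when let go. From about 0.009 the blocks are below the runners' tops and the pan passes over them.
- stop_pad (a point): Point on top of the yellow stop plate in the black-ribbed strip at its open end: lane x -140, y 0, 22 mm above the bench when up; moves with the plate. The flat plate lies between the runners, lane x -165 to 60, y -42 to 42, running under the pan. A finger pressing it down behind the pan can slide along it in +x, pushing the pan's rear face ahead of it.
- stop_blocks (a point): Point midway between the two red stop blocks, level with their tops: lane x 25, y 0, 33 mm above the bench when up (9 above the runners, so they block the pan); moves with the plate. Each block is 10 x 10, 11 high on the plate, at lane x 20 to 30, y +-32 to +-42: 64 mm clear between them for a finger to pass.
- jar: Loose jar with red cap, 56 across, 85 high, beyond the lane's end plate; origin under its centre. Leave alone.
- can: Loose can with yellow band, 66 across, 75 high, beside the lane's far side (lane y about -158); origin under its centre. Leave alone.
- spatula: Loose flat spatula lying beside the lane on the robot's side (lane y about 145); leave alone.
- cup: Loose white cup, 76 across, 70 high; leave alone.
- flavour: Loose amber bottle, 54 across, 150 high; leave alone.
- carton: Loose small cardboard carton, 70 x 55 x 85 high; leave alone.
- cutter: Loose steel ring cutter, 76 across, 45 high; leave alone.
Mind the look-alikes: they are no part of the job. Leave any pink look-alike of the pan alone.

How it is judged (in metres and radians):
On the way, in this order (a step that is already met when the one before it is completed fails the run):
1. the stop plate is held down (9 mm or more) while the pan is still short of the red blocks (value of joint stop above 0.009 m and x of pan in the frame of rack below -0.028 m), for 0.1 s.
2. the whole pan is past the red blocks with the stop plate still held down (6 mm or more) (value of joint stop above 0.006 m and x of pan in the frame of rack above 0.0795 m), for 0.1 s.
At the end, for the whole second after the job is handed in: The pan rests flat on the runners (within 3 mm and 3 degrees) between the red blocks and the end plate (its origin 79 to 97 mm along the lane), at rest, and the stop plate is up again (within 2 mm) (x of pan in the frame of rack between 0.079 and 0.097 m and value of joint stop below 0.002 m and z of pan in the frame of rack below 0.027 m and angle between pan's own z axis and vertical below 0.05 rad and linear speed of pan below 0.01 m/s); the robot touches nothing.
It fails at once if the pan is lifted or tipped out of the lane (z of pan in the frame of rack above 0.034 m or angle between pan's own z axis and vertical above 0.15 rad).
It fails at once if the pan is pulled out of the lane's open end (x of pan in the frame of rack below -0.1 m).
It fails at once if a thing that stands about the bench is pushed aside by more than 25 mm or knocked over (distance of any of jar, can, spatula, cup, flavour, carton, cutter from where it was at the start of the episode above 0.025 m or angle between any of jar, can, spatula, cup, flavour, carton, cutter's own z axis and vertical above 0.5 rad).
It also fails if it takes over 42 s, if anything falls off the work surface, if the arm or the gripper's body presses on something with over 40 N, if the wrist force passes 120 N, or if a joint passes its speed limit or range.

## Working session

There is one attempt and no reset: what is moved stays moved. The work goes in short steps, Python scripts to look and compute and a tool call to move; the robot and the scene stay as the last step left them, time stands still between calls to the robot, and variables do not carry over. Pictures are saved under pics/ and viewed, at most 10 in all, crops included, and the job is handed in when it is done.

Besides the shell and the picture viewer there is one more tool, called after "Call:" by a JSON object that holds its "method" and its "body". jog_arm: Moves the arm, as the interface text tells. Its arguments: {"type":"object","properties":{"moves":{"type":"array","items":{"type":"array"}},"grip_force":{"type":"number"}},"required":["moves"]}

```bash
mkdir -p pics; cat > h.py <<'E'
import numpy as np, cv2
from workcell import r, imaging
from scipy.spatial.transform import Rotation as R
def cam(n):
    c=imaging.camera(n); q=c["attitude"]
    c["R"]=R.from_quat([q[1],q[2],q[3],q[0]]).as_matrix() if np.size(q)==4 else np.array(q)
    c["K"]=np.array([[c["fx"],0,c["cx"]],[0,c["fy"],c["cy"]],[0,0,1.]]); return c
def rays(c,uv):
    p=cv2.undistortPoints(np.array(uv,float).reshape(-1,1,2),c["K"],np.array(c["dist"],float)).reshape(-1,2)
    return np.c_[p[:,0],-p[:,1],-np.ones(len(p))]@c["R"].T
def onz(c,uv,z):
    d=rays(c,uv); P=np.array(c["position"]); return P+d*((z-P[2])/d[:,2])[:,None]
def cloud(c):
    h,w=c["depth"].shape; v,u=np.mgrid[:h,:w]
    d=rays(c,np.c_[u.ravel(),v.ravel()]).reshape(h,w,3)
    ax=-np.array(c["R"])[:,2]
    return np.array(c["position"])+d*c["depth"][...,None]
E
python3 - <<'E'
from h import *
ims=[]
for n in("scene","top"):
    c=cam(n); np.savez(n,img=c["img"],depth=c["depth"]); print(n,c["position"],c["attitude"],c["fx"],c["dist"])
    cv2.imwrite(f"pics/{n}0.png",c["img"][...,::-1])
print(r.read_state())
E
```

```text
scene [1449.0044667    82.96215448  942.50841311] [0.62923799 0.26204589 0.29272371 0.67059998] 426.88759500219595 [-0.10835756  0.          0.          0.          0.        ]
top [ 391.69348325   19.13915891 1367.79637387] [-0.6975091  -0.03062822  0.04068971  0.71476382] 392.27910512540876 [-0.02445774  0.          0.          0.          0.        ]
{'t': 0.1, 'q': array([-1.42999201e+00,  5.33047437e-02,  1.61415279e+00, -1.26462191e-06,
        1.47598357e+00, -1.19008758e-01]), 'joint_vel': array([-1.72770356e-05, -1.26997402e-03, -1.44482123e-03, -1.24263546e-03,
       -3.51466225e-05,  1.06000091e-03]), 'effort': array([ 7.11538505e-04, -3.94905102e+01, -3.71359706e+01, -1.10475905e-04,
        3.98492746e-03, -7.78653259e-06]), 'tcp_pos': array([ 160.4784381 , -603.46941463,  230.17965755]), 'tool_rot': array([-9.24165721e-04,  9.91573574e-01,  1.29541472e-01, -1.07012052e-05]), 'force': array([-0.00841522,  0.00690699, -0.68921242]), 'wrist_torque': array([0.02665964, 0.01594468, 0.02686091]), 'grip_force': 0.0, 'opening': 1.0013119373398718}
```

View pics/scene0.png

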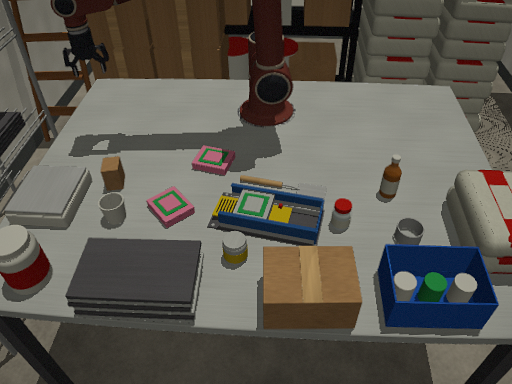

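View pics/top0.png

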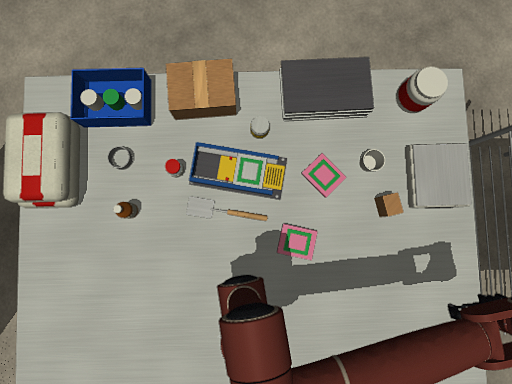

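The top view shows the lane at about (190–286, 143–198). Its ribbed open end is at right (273,177) and the end plate at left (194,166), so lane +x is roughly world +y. There are three candidate pans: the silver and green lid in the lane (250,171), and pink ones at (324,175) and (298,241). The one in the lane fits because it isn't pink and sits on the runners. I'll confirm that in an enlarged crop while measuring.

```bash
python3 - <<'E'
from h import *
c=cam("top"); im=c["img"]; hsv=cv2.cvtColor(im,cv2.COLOR_RGB2HSV)
roi=np.zeros(im.shape[:2],np.uint8); roi[135:205,183:292]=1
b=cv2.inRange(hsv,(100,120,40),(125,255,255))*roi
y=cv2.inRange(hsv,(20,140,90),(33,255,255))*roi
g=cv2.inRange(hsv,(45,80,40),(85,255,255))*roi
rd=(cv2.inRange(hsv,(0,150,80),(8,255,255))|cv2.inRange(hsv,(172,150,80),(180,255,255)))*roi
def mm(m,z,n):
    p=np.argwhere(m)[:,::-1]
    if len(p)<4: print(n,len(p));return
    W=onz(c,p,z)[:,:2]; rect=cv2.minAreaRect(W.astype(np.float32)); print(n,len(p),p.min(0),p.max(0),rect,"\n",cv2.boxPoints(rect).round(1).tolist())
mm(b,57,"blue"); mm(y,22,"yellow"); mm(g,54,"green"); 
n,l,s,ce=cv2.connectedComponentsWithStats(rd)
for i in range(1,n): print("red",s[i],ce[i],onz(c,[ce[i]],33))
n,l,s,ce=cv2.connectedComponentsWithStats(y)
for i in range(1,n):
  if s[i][4]>10: mm(l==i,22,"y%d"%i)
cr=im[135:210,180:295]; cv2.imwrite("pics/crop.png",cv2.resize(cr,None,fx=6.5,fy=6.5,interpolation=cv2.INTER_CUBIC)[...,::-1])
E
```

```text
blue 659 [190 142] [278 194] ((587.08251953125, 47.84527587890625), (283.0615539550781, 135.79896545410156), 78.77295684814453) 
 [[492.8999938964844, -77.80000305175781], [626.0999755859375, -104.19999694824219], [681.2000122070312, 173.39999389648438], [548.0, 199.89999389648438]]
yellow 802 [217 136] [284 189] ((620.6325073242188, -17.912261962890625), (225.92164611816406, 174.0070343017578), 78.71981048583984) 
 [[513.2000122070312, -111.69999694824219], [683.9000244140625, -145.6999969482422], [728.0999755859375, 75.80000305175781], [557.4000244140625, 109.9000015258789]]
green 272 [237 157] [262 184] ((577.7215576171875, -5.009300231933594), (74.96409606933594, 83.05940246582031), 79.00927734375) 
 [[529.7999877929688, -33.900001525878906], [611.2999877929688, -49.70000076293945], [625.5999755859375, 23.899999618530273], [544.0999755859375, 39.70000076293945]]
red [230 157   2   2   4] [230.5 157.5] [[627.51744431  58.90580938  33.        ]]
red [226 178   3   3   6] [226.83333333 178.66666667] [[554.39811034  72.94455569  33.        ]]
y3 370 [217 155] [236 181] ((593.2159423828125, 74.16727447509766), (55.9580192565918, 84.33010864257812), 78.86515808105469) 
 [[546.4000244140625, 54.900001525878906], [629.2000122070312, 38.599998474121094], [640.0, 93.5], [557.2000122070312, 109.80000305175781]]
y4 429 [263 163] [284 189] ((561.2508544921875, -88.11876678466797), (64.93881225585938, 84.96697235107422), 78.66536712646484) 
 [[513.2000122070312, -111.5999984741211], [596.5, -128.3000030517578], [609.2999877929688, -64.5999984741211], [526.0, -47.900001525878906]]
```

View pics/crop.png

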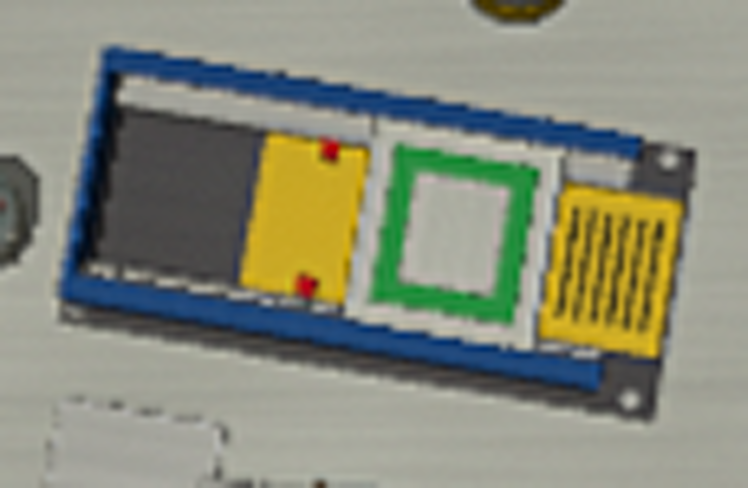

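The crop confirms it: the silver and green pan at about (450,235) in the crop sits in the blue lane, with the red blocks at (330,150) and (306,286) and bare ribbed plate behind it at (615,270).
- **Lane:** origin ≈ (586.7, 41.8), +x heading 78.8°.
- **Pan:** x ≈ −48, so its rear face is at about −98.

I'll shut the fingers, turn tool x onto lane +x and go above lane x −135.

Call:
{"method": "jog_arm", "body": {"moves": [[[0.173,-0.131,0],[0,0,-21.3],0],[[0.173,-0.131,0],[0,0,-21.3],0],[[0.173,-0.131,0],[0,0,-21.3],0],[[0.173,-0.131,0],[0,0,-21.3],0],[[0.173,-0.131,0],[0,0,-21.3],0],[[0.173,-0.131,0],[0,0,-21.3],0],[[0.346,-0.262,0],[0,0,-42.6],0],[[0.346,-0.262,0],[0,0,-42.6],0],[[0.346,-0.262,0],[0,0,-42.6],0],[[0.346,-0.262,0],[0,0,-42.6],0],[[0.346,-0.262,0],[0,0,-42.6],0],[[0.346,-0.262,0],[0,0,-42.6],0]]}}

```text
t: 1.15
tcp_pos: [430.0, -258.0, 231.2]
tool_rot: [-0.0, 0.876, 0.483, 0.001]
force: [0.1, 0.0, -0.1]
opening: -0.004
grip_force: 0.0
```

```bash
cat >> h.py <<'E'
O=np.array([586.7,41.8]); A=np.radians(78.77); L=np.array([[np.cos(A),np.sin(A)],[-np.sin(A),np.cos(A)]])
def rep(lx=None,ly=0,z=None):
    s=r.read_state(); q=s["tool_rot"]; T=R.from_quat([q[1],q[2],q[3],q[0]]); p=s["tcp_pos"]
    print("t",s["t"],"tcp",p.round(1),"lane",(L@(p[:2]-O)).round(1),"F",s["force"].round(1),"open",round(s["opening"],2))
    M=T.as_matrix()
    if lx is not None:
        w=np.r_[O+L.T@[lx,ly],z]; print("shift",(M.T@(w-p)).round(1))
        G=np.c_[np.r_[L[0],0],np.r_[-L[1],0],[0,0,-1]]
        print("turn",np.degrees((T.inv()*R.from_matrix(G)).as_rotvec()).round(2))
E
python3 -c "
from h import *
rep(-135,0,100)"
```

```text
t 1.15 tcp [ 430.  -258.   231.2] lane [-324.6   95.4] F [ 0.1  0.  -0.1] open -0.0
shift [210.9  21.1 131.6]
turn [ 2.000e-02 -1.200e-01 -2.098e+01]
```

Call:
{"method": "jog_arm", "body": {"moves": [[[0.211,0.021,0.05],[0,0,-21],0],[[0.211,0.021,0.05],[0,0,-21],0],[[0.211,0.021,0.05],[0,0,-21],0],[[0.211,0.021,0.05],[0,0,-21],0],[[0.211,0.021,0.05],[0,0,-21],0],[[0.211,0.021,0.05],[0,0,-21],0],[[0.211,0.021,0.131],[0,-0.1,-21],0],[[0.211,0.021,0.131],[0,-0.1,-21],0],[[0.211,0.021,0.131],[0,-0.1,-21],0],[[0.211,0.021,0.131],[0,-0.1,-21],0],[[0.211,0.021,0.131],[0,-0.1,-21],0],[[0.211,0.021,0.131],[0,-0.1,-21],0]]}}

```text
t: 2.15
tcp_pos: [560.7, -96.5, 103.7]
tool_rot: [0.003, 0.775, 0.632, 0.001]
force: [-0.1, -0.4, 1.0]
opening: -0.001
grip_force: 0.0
```

```bash
python3 - <<'E'
from h import *
rep(-135,0,30)
c=cam("scene"); cv2.imwrite("pics/s1.png",cv2.resize(c["img"][130:260,180:360],None,fx=4,fy=4,interpolation=cv2.INTER_CUBIC)[...,::-1])
E
```

```text
t 2.15 tcp [560.7 -96.5 103.7] lane [-140.7   -1.4] F [-0.1 -0.4  1. ] open -0.0
shift [ 5.9 -1.8 73.7]
turn [ 0.28  0.13 -0.33]
```

View pics/s1.png

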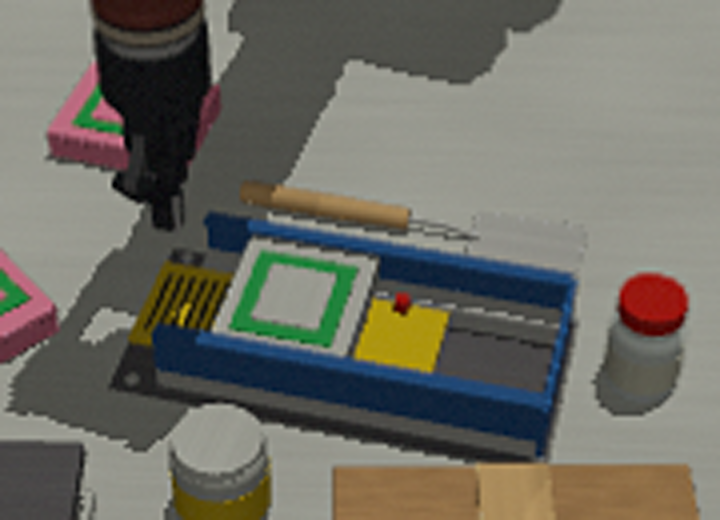

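The shut fingertips at crop (168,215) hang above the ribbed strip at (180,300), behind the pan. Next I descend.

Call:
{"method": "jog_arm", "body": {"moves": [[[0.0,0.0,0.03],[0,0,0],0],[[0.0,0.0,0.05],[0,0,0],0],[[0.0,0.0,0.068],[0,0,0],0],[[0.0,0.0,0.068],[0,0,0],0],[[0.0,0.0,0.068],[0,0,0],0],[[0.0,0.0,0.068],[0,0,0],0]]}}

```text
t: 2.7
tcp_pos: [560.4, -96.0, 34.8]
tool_rot: [0.002, 0.775, 0.633, 0.0]
force: [-0.5, 0.4, -0.1]
opening: 0.002
grip_force: 0.0
```

```bash
python3 -c "
from h import *
rep(-130,0,10)"
```

```text
t 2.7 tcp [560.4 -96.   34.8] lane [-140.3   -1. ] F [-0.5  0.4 -0.1] open 0.0
shift [10.3 -1.2 24.7]
turn [ 0.2   0.12 -0.29]
```

Call:
{"method": "jog_arm", "body": {"moves": [[[0.005,-0.001,0.008],[0,0,-0.3],0],[[0.008,-0.001,0.013],[0,0,-0.3],0],[[0.008,-0.001,0.017],[0,0,-0.3],0],[[0.008,-0.001,0.021],[0,0,-0.3],0],[[0.008,-0.001,0.024],[0,0,-0.3],0],[[0.008,-0.001,0.024],[0,0,-0.3],0],[[0.008,-0.001,0.024],[0,0,-0.3],0]]}}

```text
t: 3.28
tcp_pos: [560.7, -87.1, 9.5]
tool_rot: [0.001, 0.773, 0.635, 0.0]
force: [1.0, 2.8, 5.9]
opening: 0.0
grip_force: 3.1
```

```bash
python3 -c "
from h import *
rep(-130,0,10)"
```

```text
t 3.2833 tcp [560.7 -87.1   9.5] lane [-131.5    0.4] F [1.  2.8 5.9] open 0.0
shift [ 1.5  0.4 -0.5]
turn [0.11 0.04 0.01]
```

Bottomed at z 9.5 with 6 N. I'll press 1 mm deeper and slide +x slowly.

Call:
{"method": "jog_arm", "body": {"moves": [[[0.0,0,0.001],[0,0,0],0],[[0.004,0,0.0015],[0,0,0],0],[[0.009,0,0.0015],[0,0,0],0],[[0.013,0,0.0015],[0,0,0],0],[[0.017,0,0.0015],[0,0,0],0],[[0.021,0,0.0015],[0,0,0],0],[[0.025,0,0.0015],[0,0,0],0],[[0.029,0,0.0015],[0,0,0],0],[[0.033,0,0.0015],[0,0,0],0],[[0.037,0,0.0015],[0,0,0],0],[[0.041,0,0.0015],[0,0,0],0],[[0.045,0,0.0015],[0,0,0],0]]}}

```text
t: 4.28
tcp_pos: [570.3, -46.6, 9.4]
tool_rot: [0.004, 0.773, 0.635, -0.001]
force: [-2.3, -10.3, 11.6]
opening: 0.001
grip_force: 5.4
```

```bash
python3 -c "
from h import *
rep(15,0,9)"
```

```text
t 4.2833 tcp [570.3 -46.6   9.4] lane [-89.9  -1.1] F [ -2.3 -10.3  11.6] open 0.0
shift [104.9  -1.   -0.4]
turn [0.28 0.44 0.06]
```

Call:
{"method": "jog_arm", "body": {"moves": [[[0.005,0,0],[0,0,0],0],[[0.01,0,0],[0,0,0],0],[[0.015,0,0],[0,0,0],0],[[0.02,0,0],[0,0,0],0],[[0.025,0,0],[0,0,0],0],[[0.03,0,0],[0,0,0],0],[[0.035,0,0],[0,0,0],0],[[0.04,0,0],[0,0,0],0],[[0.045,0,0],[0,0,0],0],[[0.05,0,0],[0,0,0],0],[[0.055,0,0],[0,0,0],0],[[0.06,0,0],[0,0,0],0]]}}

```text
t: 5.28
tcp_pos: [582.1, 12.2, 9.5]
tool_rot: [0.004, 0.773, 0.635, -0.001]
force: [-2.3, -11.5, 11.8]
opening: 0.002
grip_force: 6.4
```

```bash
python3 - <<'E'
from h import *
rep(15,0,9)
c=cam("scene"); cv2.imwrite("pics/s2.png",cv2.resize(c["img"][130:260,180:360],None,fx=4,fy=4,interpolation=cv2.INTER_CUBIC)[...,::-1])
E
```

```text
t 5.2833 tcp [582.1  12.2   9.5] lane [-29.9  -1.3] F [ -2.3 -11.5  11.8] open 0.0
shift [44.9 -1.2  0.1]
turn [0.28 0.45 0.07]
```

View pics/s2.png

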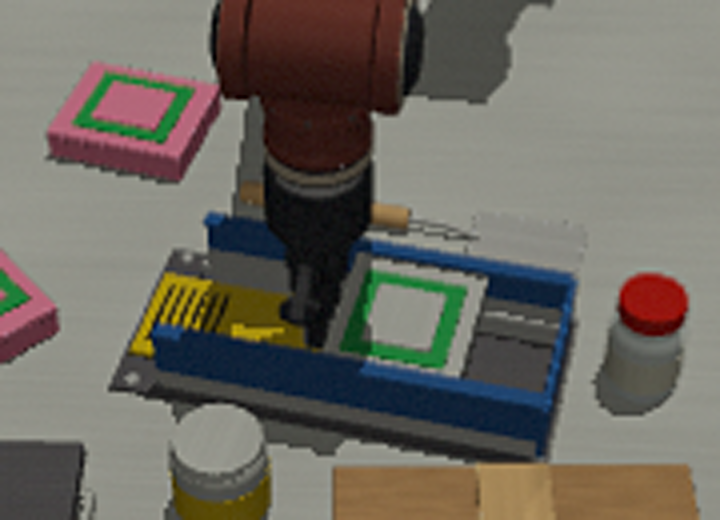

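The finger at crop (315,320) pushes the pan squarely, and the front of the pan has passed over the blocks. I'll continue.

Call:
{"method": "jog_arm", "body": {"moves": [[[0.005,0,0],[0,0,0],0],[[0.01,0,0],[0,0,0],0],[[0.015,0,0],[0,0,0],0],[[0.02,0,0],[0,0,0],0],[[0.024,0,0],[0,0,0],0],[[0.028,0,0],[0,0,0],0],[[0.032,0,0],[0,0,0],0],[[0.036,0,0],[0,0,0],0],[[0.039,0,0],[0,0,0],0],[[0.042,0,0],[0,0,0],0],[[0.044,0,0],[0,0,0],0],[[0.045,0,0],[0,0,0],0]]}}

```text
t: 6.33
tcp_pos: [590.9, 56.5, 9.5]
tool_rot: [0.004, 0.773, 0.635, -0.001]
force: [-2.7, -11.8, 14.7]
opening: 0.002
grip_force: 6.3
```

```bash
python3 - <<'E'
from h import *
rep(24,0,9)
def green(c,im,x0,x1,y0,y1):
    hsv=cv2.cvtColor(im,cv2.COLOR_RGB2HSV); m=cv2.inRange(hsv,(45,80,40),(85,255,255)); k=np.zeros_like(m);k[y0:y1,x0:x1]=1
    W=onz(c,np.argwhere(m*k)[:,::-1],54)[:,:2]; return np.array([L@(p-O) for p in cv2.boxPoints(cv2.minAreaRect(W.astype(np.float32)))])
s=cam("scene")
for im in(np.load("scene.npz")["img"],s["img"]):
    g=green(s,im,232,330,180,240); print("scene",g.mean(0).round(1),g.round().tolist())
t=cam("top"); g=green(t,t["img"],185,290,140,200); print("top",g.mean(0).round(1),g.round().tolist())
E
```

```text
t 6.3333 tcp [590.9  56.5   9.5] lane [15.3 -1.3] F [ -2.7 -11.8  14.7] open 0.0
shift [ 8.7 -1.3  0.4]
turn [0.27 0.43 0.07]
scene [-49.8   1.4] [[-88.0, 43.0], [-88.0, -41.0], [-11.0, -40.0], [-12.0, 44.0]]
scene [78.3  0.9] [[41.0, 44.0], [40.0, -41.0], [116.0, -42.0], [117.0, 43.0]]
top [79.4 11. ] [[42.0, 41.0], [41.0, -18.0], [117.0, -19.0], [117.0, 40.0]]
```

The pan is at about 79 in both views. Another 8 mm puts it near 87, mid-window, then I hold.

Call:
{"method": "jog_arm", "body": {"moves": [[[0.002,0,0],[0,0,0],0],[[0.004,0,0],[0,0,0],0],[[0.006,0,0],[0,0,0],0],[[0.007,0,0],[0,0,0],0],[[0.008,0,0],[0,0,0],0],[[0.008,0,0],[0,0,0],0],[[0.008,0,0],[0,0,0],0],[[0.008,0,0],[0,0,0],0]]}}

```text
t: 7.1
tcp_pos: [592.5, 64.4, 9.5]
tool_rot: [0.004, 0.773, 0.635, -0.001]
force: [-2.2, -10.6, 13.7]
opening: 0.002
grip_force: 6.3
```

```bash
python3 - <<'E'
from h import *
rep(0,0,9)
c=cam("scene"); hsv=cv2.cvtColor(c["img"],cv2.COLOR_RGB2HSV); m=cv2.inRange(hsv,(45,80,40),(85,255,255)); m[:180]=0;m[240:]=0;m[:,:232]=0;m[:,330:]=0
W=(onz(c,np.argwhere(m)[:,::-1],54)[:,:2]-O)@L.T; print(cv2.minAreaRect(W.astype(np.float32)))
cv2.imwrite("pics/s3.png",cv2.resize(c["img"][130:260,180:360],None,fx=4,fy=4,interpolation=cv2.INTER_CUBIC)[...,::-1])
E
```

```text
t 7.1 tcp [592.5  64.4   9.5] lane [23.3 -1.3] F [ -2.2 -10.6  13.7] open 0.0
shift [-23.3  -1.3   0.6]
turn [0.27 0.41 0.06]
((86.00579833984375, 0.6866989135742188), (84.6136245727539, 76.18119812011719), 89.92171478271484)
```

View pics/s3.png

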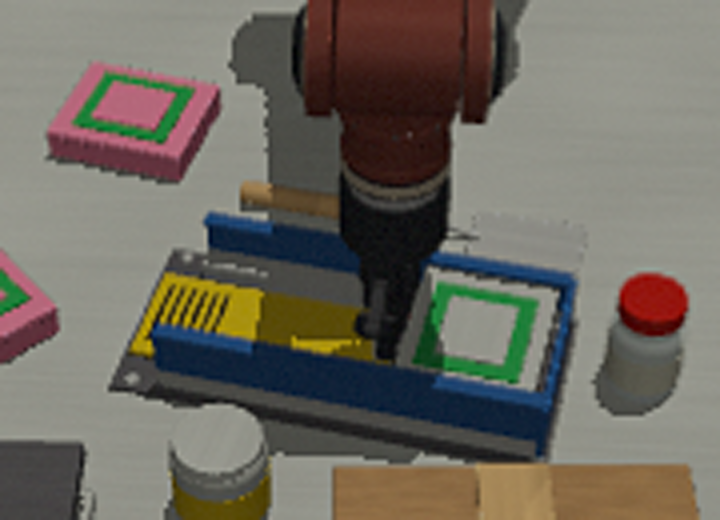

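The pan sits at about 86–87, past the blocks, with a small gap to the end plate. I'll back off 6 mm while still pressing, then rise.

Call:
{"method": "jog_arm", "body": {"moves": [[[-0.002,0,0],[0,0,0],0],[[-0.005,0,0],[0,0,0],0],[[-0.007,0,0],[0,0,0],0],[[-0.007,0,0],[0,0,0],0],[[-0.007,0,-0.006],[0,0,0],0],[[-0.007,0,-0.012],[0,0,0],0],[[-0.007,0,-0.02],[0,0,0],0],[[-0.007,0,-0.04],[0,0,0],0],[[-0.007,0,-0.07],[0,0,0],0],[[-0.007,0,-0.11],[0,0,0],0],[[-0.007,0,-0.15],[0,0,0],0],[[-0.007,0,-0.15],[0,0,0],0]]}}

```text
t: 8.15
tcp_pos: [593.0, 60.7, 165.9]
tool_rot: [0.005, 0.773, 0.635, 0.004]
force: [1.4, 0.2, 1.8]
opening: 0.003
grip_force: 0.0
```

Call:
{"method": "jog_arm", "body": {"moves": [[[-0.04,0,0],[0,0,0],0],[[-0.08,0,0],[0,0,0],0],[[-0.12,0,0],[0,0,0],0],[[-0.15,0,0],[0,0,0],0],[[-0.15,0,0],[0,0,0],0],[[-0.15,0,0],[0,0,0],0],[[-0.15,0,0],[0,0,0],0]]}}

```text
t: 8.73
tcp_pos: [558.9, -85.8, 155.9]
tool_rot: [-0.0, 0.773, 0.634, -0.001]
force: [-0.1, -0.2, -0.3]
opening: -0.0
grip_force: 0.0
```

```bash
python3 - <<'E'
from h import *
rep()
c=cam("scene"); hsv=cv2.cvtColor(c["img"],cv2.COLOR_RGB2HSV); m=cv2.inRange(hsv,(45,80,40),(85,255,255)); m[:180]=0;m[240:]=0;m[:,:232]=0;m[:,330:]=0
W=(onz(c,np.argwhere(m)[:,::-1],54)[:,:2]-O)@L.T; print(cv2.minAreaRect(W.astype(np.float32)))
cv2.imwrite("pics/s4.png",cv2.resize(c["img"][130:260,180:360],None,fx=4,fy=4,interpolation=cv2.INTER_CUBIC)[...,::-1])
E
```

```text
t 8.7333 tcp [558.9 -85.8 155.9] lane [-130.6    2.4] F [-0.1 -0.2 -0.3] open -0.0
((86.03118896484375, 0.668670654296875), (84.61592102050781, 76.22178649902344), 89.99449157714844)
```

View pics/s4.png

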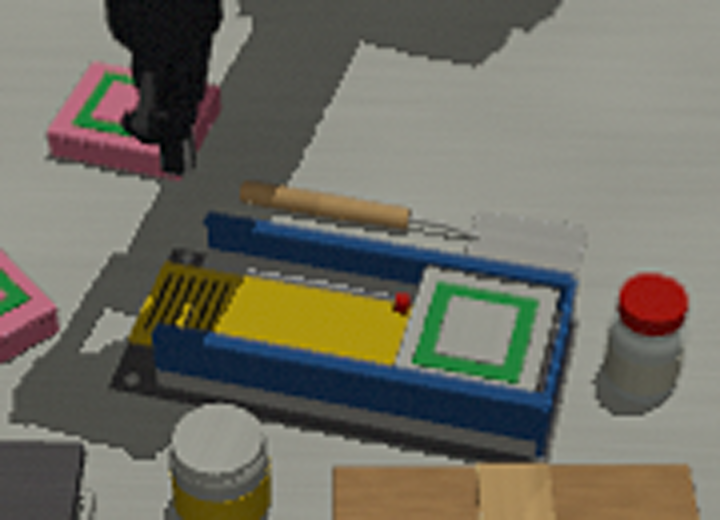

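The red block is back up at crop (402,302), the same pixel as at the start. The pan is flat behind it and the arm is clear.

```bash
python3 -c "
from h import *
print(r.job_done())"
```

```text
the job is handed in; nothing more can be done
None
```

I've handed the job in: the pan is past the red blocks at about lane x 86 mm, the visible block is back at its starting height behind it, and the arm is clear; no verdict came back.

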